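# Start a study session on the desk timer

### The arm

A 6-joint arm with a two-finger parallel gripper is mounted at the origin on the work surface. World frame = base frame: x ahead of the robot, y to its left, z up, the work surface at z = 0. Lengths are in m, angles in rad, forces in N, time in s.
With the tool pointing down it reaches from about 0.35 to 1 m from the base axis. Payload 7.1 kg.
Tool frame: the origin (TCP) lies at the very end of the fingers, on their centre line; the grasp point (between the pads) lies 19 mm behind it; z points along the fingers, y is the direction in which the jaws open and shut (so a half turn about z gives the same grasp; the last joint's range is limited). The gripper opens to 85 mm and grips with 20 to 120 N. Pads are 22 mm wide; open, the fingers measure 114 mm over their backs; the gripper's body (76 mm by 85 mm) begins 54 mm behind the grasp point. The pads swing forward as they close: fully open they stand 13 mm farther back than shut.
Start: joints at [-1.269, 0.423, 1.63, -0, 1.089, -0.019], TCP at [0.197, -0.593, 0.231] pointing down, gripper open.
Joint ranges: [-3, 3], [-0.9, 2.11], [0.09, 2.58], [-1.31, 4.45], [0.11, 2.69], [-2.54, 2.54]. Speed limits (rad/s): [2.39, 2.39, 3.01, 3.14, 3.14, 3.14].

### API

Orientations are given as a unit quaternion [x, y, z, w].
In Python, from station import manip gives the robot as it stands. The module is installed in compiled form; this text tells all that it offers.
- The arm moves only by the tool apply_moves, never from a script. Its argument "series" is a list of rows, each a list of 3 entries, a list of its own where there are three numbers: the shift along the tool's x, y, z in m, then the turn, a rotation vector about the tool's x, y, z in degrees, then the opening, from 0 (shut) to 1 (fully open). A call has 1 to 5 rows; each row shifts and turns the pose as measured when the row begins, along the tool's axes as they then stand; what a row does not reach is not made up. A row lasts 1/8 s, in which the tool goes at most 62.5 mm and 10.7 degrees, less where a joint would pass 70% of its speed; a pose out of reach is approached as far as the arm can. A call with a gripper value outside its range is refused whole. The fingers move at their own pace and stop on an object; the grip force is fixed at half the most. Time passes only in rows, so rows that do not move let the fingers close. It gives the time, the measured TCP pose, the force and the opening at its end, in the units of the state.
- manip.state(): the state, without advancing time (a new reading comes with each control period).
- manip.capture(name): name is "side" or "top"; returns the picture (384x512x3 uint8, red, green, blue); there is no depth.
- manip.calibration(name): a dict with "K" (3x3 intrinsics, pixels), "R" (3x3) and "t" (3): a world point X has camera coordinates R X + t. Camera axes: x right, y down, z forward; pixel columns grow to the right and rows downward; lengths in m; the calibration is good to about 2 mm. A picture is of the moment at which its call begins. calibration takes no time and is no camera call.
- manip.sign_off(): hands the job in, once; it reports no verdict.
The state is a dict: "time": time; "joints": joint angles; "qd": joint speeds; "joint_torque": joint torques, N m; "tool_pos": TCP position; "tcp_rot": TCP orientation; "ft_force": force on the tool from outside, world axes, zero at the start; "torque": the same for the moment, N m; "grip_width": finger opening in m.
Only numpy, scipy, OpenCV 4.12 (cv2) and the standard library are available. Lean on these libraries where they do the work, as an engineer would, in place of code of your own. Each camera call takes 0.05 s, during which the arm holds its last target.

### The job

Start a long study session on the wooden desk timer: push down the raised front end of its power rocker fully home to switch it on, then press the preset key with three dots all the way down and let it up, then press the long start bar all the way down and let it up. Press no key before the power is on, and never the one-dot or two-dot preset or the round clear key. Only press: do not lift, tip or shove the timer, nor disturb the pencil cup, card box, toy car and eraser around it.

Things in the scene. Friction and masses are not known exactly. Their poses are not given: they have to be found in the camera images.
- timer: Low beech desk timer, about 0.75 kg, loose on rubber feet, 150 mm deep (its x) by 190 mm wide (y); flat key deck 44 mm above the table. Origin: centre of the underside, on the table. x points from the front edge to the tilted dark display at the back (44 to 60 mm high, from x = +20 mm back; always blank), y to the left seen from the front, z up. White keys stand 8 mm above the deck
- rocker (a joint): Power rocker: 0 to 0.05 rad = off (front end raised), 0.36 rad = on (front end level, back end raised). Stiff: it stays where it is left; it takes about 3 N at its front half
- rocker_front (a point): Top face of the rocker's front half (marked by one dot), 16 mm forward of its pivot; push straight down here. About 10 mm above the deck when off, sinks 6 mm when on. Rocker: front right of the deck (pivot at timer x -44, y -66 mm), a white shallow V 44 mm long (timer's x, 22 mm each half) by 24 mm wide; its back half must be free to rise 8 mm: do not cover the pivot line
- preset3 (a joint): Travel of the three-dot preset key: 0 = up, 0.005 m = fully down (3 mm above the deck). Sprung: 1.2 N to start, 4 N fully down, comes back by itself
- preset3_top (a point): Centre of the top face of the three-dot preset key, 22 mm (timer's x) by 26 mm (y), at the right of the middle row (timer x +2, y -52 mm), the preset nearest the rocker; moves with the key
- start_bar (a joint): Travel of the long start bar: 0 = up, 0.005 m = fully down; sprung like the presets and stays level wherever it is pressed
- start_bar_top (a point): Centre of the top face of the start bar, 24 mm (timer's x) by 74 mm (y), middle of the front row (timer x -44, y 0 mm); moves with the bar
- preset1 (a joint): Travel of the one-dot preset key (not to be pressed), 0 to 0.005 m; like the three-dot key, at the left of the middle row (timer x +2, y +52 mm)
- preset2 (a joint): Travel of the two-dot preset key (not to be pressed), 0 to 0.005 m; like the three-dot key, in the middle of the middle row (timer x +2, y 0 mm)
- clear_key (a joint): Travel of the round clear key, 26 mm across (not to be pressed), 0 to 0.005 m; left of the start bar (timer x -44, y +66 mm)
- pencil_cup: Bystander, loose: white cup 82 mm across with pencils, 155 mm tall in all, to the left or right of the timer; origin at the centre of its underside
- card_box: Bystander, loose: violet box of playing cards 64 x 90 x 20 mm lying flat, on the other side of the timer; origin at the centre of its underside
- toy_car: Bystander, loose: wooden toy car 62 x 110 x 49 mm, behind the timer; origin under its centre, on the table
- eraser: Bystander, loose: white eraser in a paper sleeve, 22 x 54 x 12 mm, in front of the timer; origin at the centre of its underside
Things that resemble listed ones, but are neither listed nor needed, are in the scene too. There is more than one size of the timer; the one meant has the size given above.

How it is judged:
On the way, in this order (a step that is already met when the one before it is completed fails the run):
1. the power rocker is on, all keys up (value of joint rocker above 0.28 rad and value of joint each of preset1, preset2, preset3, start_bar, clear_key below 0.0015 m), for 0.1 s.
2. the three-dot preset is pressed down alone, power on (value of joint rocker above 0.28 rad and value of joint preset3 above 0.004 m and value of joint each of preset1, preset2, start_bar, clear_key below 0.0015 m), for 0.1 s.
3. the three-dot preset is let up (all of step 1), for 0.1 s.
4. the start bar is pressed down alone, power on (value of joint rocker above 0.28 rad and value of joint start_bar above 0.004 m and value of joint each of preset1, preset2, preset3, clear_key below 0.0015 m), for 0.1 s.
5. the start bar is let up (all of step 3), for 0.1 s.
At the end, for the whole second after the job is handed in: The rocker is on (over 0.28 rad), every key is up (within 1.5 mm), the timer stands level, at rest and within 15 mm of where it was, and each bystander stands upright within 20 mm of where it was (all of step 5 and distance of timer from where it was at the start of the episode below 0.015 m and angle between timer's own z axis and vertical below 0.05 rad and linear speed of timer below 0.01 m/s and distance of each of pencil_cup, card_box, toy_car, eraser from where it was at the start of the episode below 0.02 m and angle between each of pencil_cup, card_box, toy_car, eraser's own z axis and vertical below 0.1 rad); the robot touches nothing.
It fails at once if a key is pressed (over 3 mm) while the power is off (value of joint rocker below 0.25 rad and value of joint any of preset1, preset2, preset3, start_bar, clear_key above 0.003 m).
It fails at once if the one-dot or two-dot preset or the clear key is pressed (over 3 mm) (value of joint any of preset1, preset2, clear_key above 0.003 m).
It fails at once if the preset and the start bar are pressed (over 3 mm) together (value of joint each of preset3, start_bar above 0.003 m).
It fails at once if the timer is lifted (over 10 mm), tipped (over 0.12 rad) or shoved (over 20 mm) (height (world z) of timer above 0.01 m or angle between timer's own z axis and vertical above 0.12 rad or distance of timer from where it was at the start of the episode above 0.02 m).
It fails at once if a bystander is lifted (over 15 mm), tipped (over 0.3 rad) or moved (over 25 mm) (height (world z) of any of pencil_cup, card_box, toy_car, eraser above 0.015 m or angle between any of pencil_cup, card_box, toy_car, eraser's own z axis and vertical above 0.3 rad or distance of any of pencil_cup, card_box, toy_car, eraser from where it was at the start of the episode above 0.025 m).
It also fails if it takes over 42 s, if anything falls off the work surface, if the arm or the gripper's body presses on something with over 40 N, if the wrist force passes 120 N, or if a joint passes its speed limit or range.

## Working session

There is one attempt and no reset: what is moved stays moved. The work goes in short steps, Python scripts to look and compute and a tool call to move; the robot and the scene stay as the last step left them, time stands still between calls to the robot, and variables do not carry over. Pictures are saved under pics/ and viewed, and the job is handed in when it is done.

Besides the shell and the picture viewer there is one more tool, called by a JSON object that holds its "api" and its "payload", one argument or row to a line. apply_moves: Moves the arm, as the interface text tells. Its arguments: {"type":"object","properties":{"series":{"type":"array","items":{"type":"array"}}},"required":["series"]}

```bash
mkdir -p pics
python3 - <<'E'
from station import manip
import cv2
for n in("side","top"):
    im=manip.capture(n);cv2.imwrite(f"pics/{n}0.png",im[:,:,::-1])
    c=manip.calibration(n);print(n,c)
print(manip.state())
E
```

```text
side {'K': array([[396.00326496,   0.        , 253.38081742],
       [  0.        , 396.00326496, 192.66909654],
       [  0.        ,   0.        ,   1.        ]]), 'R': array([[-0.86808499, -0.49631928,  0.00977834],
       [-0.36422462,  0.62341425, -0.69187795],
       [ 0.33729641, -0.60417038, -0.72194825]]), 't': array([0.52882661, 0.24256398, 0.84137846])}
top {'K': array([[422.88131753,   0.        , 246.85667109],
       [  0.        , 422.88131753, 190.64111003],
       [  0.        ,   0.        ,   1.        ]]), 'R': array([[-0.00511018, -0.99987074, -0.01524443],
       [-0.99892785,  0.00580561, -0.04592869],
       [ 0.04601126,  0.01499338, -0.99882839]]), 't': array([0.06318094, 0.60024413, 1.23911564])}
{'time': 0.1, 'joints': array([-1.26895146e+00,  4.23788671e-01,  1.63059556e+00,  2.38410787e-05,
        1.08856176e+00, -1.89774811e-02]), 'qd': array([ 0.00089062, -0.00137004, -0.00188422,  0.00095055,  0.00016131,
        0.00045251]), 'joint_torque': array([-8.86425169e-04, -5.58425188e+01, -2.82444817e+01, -5.91943467e-05,
        3.01301588e-03,  4.02894912e-06]), 'tool_pos': array([ 0.1969947 , -0.59264284,  0.23061534]), 'tcp_rot': array([ 9.87162351e-01,  1.59718613e-01, -8.49334792e-05, -6.71403449e-04]), 'ft_force': array([0.07195765, 0.26810554, 0.77841082]), 'torque': array([ 0.00182474,  0.04281077, -0.04081329]), 'grip_width': 0.08540331303459532}
```

View pics/top0.png

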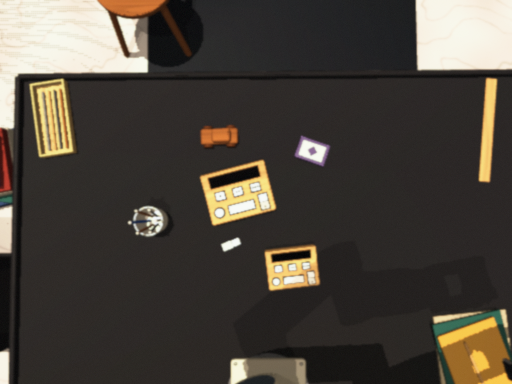

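View pics/side0.png

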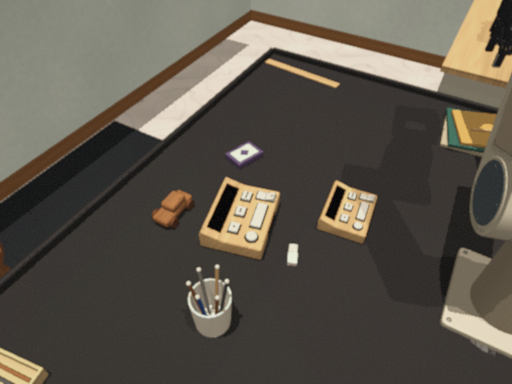

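The top view shows two timers, a larger one at (238,192) and a smaller one at (292,268). The side view has them at (241,217) and (348,211). I'll crop in close and measure both.

```bash
cat > h.py <<'E'
import numpy as np,cv2
from station import manip
C={n:manip.calibration(n) for n in("side","top")}
def ray(n,u,v):
    c=C[n];d=c["R"].T@np.linalg.solve(c["K"],[u,v,1.]);o=-c["R"].T@c["t"];return o,d
def plane(n,u,v,z):
    o,d=ray(n,u,v);return o+d*(z-o[2])/d[2]
def tri(a,b):
    A=[];B=[]
    M=np.zeros((3,3));r=np.zeros(3);L=[]
    for n,p in(("top",a),("side",b)):
        o,d=ray(n,*p);d=d/np.linalg.norm(d);P=np.eye(3)-np.outer(d,d);M+=P;r+=P@o;L.append((o,P))
    X=np.linalg.solve(M,r);return X,[np.linalg.norm(P@(X-o)) for o,P in L]
def proj(n,X):
    c=C[n];p=c["K"]@(c["R"]@np.asarray(X)+c["t"]);return p[:2]/p[2]
E
python3 - <<'E'
import cv2
a=cv2.imread("pics/top0.png")[145:235,185:295];cv2.imwrite("pics/ct.png",cv2.resize(a,None,fx=6.5,fy=6.5,interpolation=cv2.INTER_CUBIC))
a=cv2.imread("pics/side0.png")[170:265,190:300];cv2.imwrite("pics/cs.png",cv2.resize(a,None,fx=6,fy=6,interpolation=cv2.INTER_CUBIC))
E
```

```text
(no output)
```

View pics/ct.png

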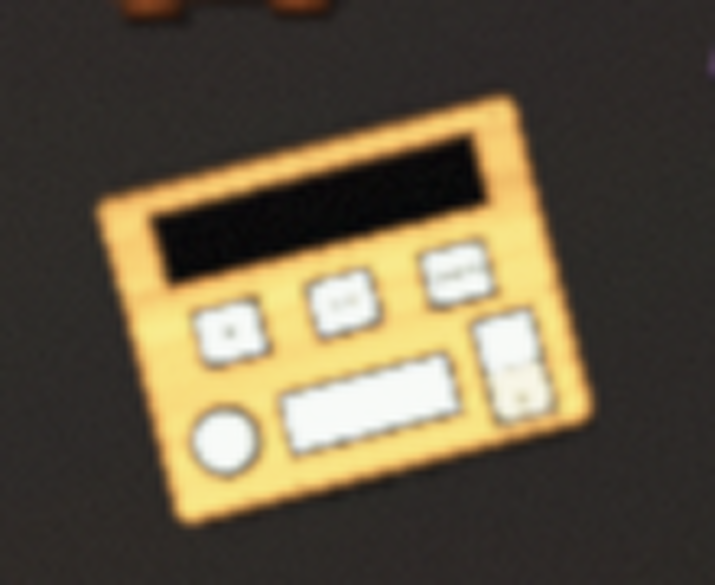

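View pics/cs.png

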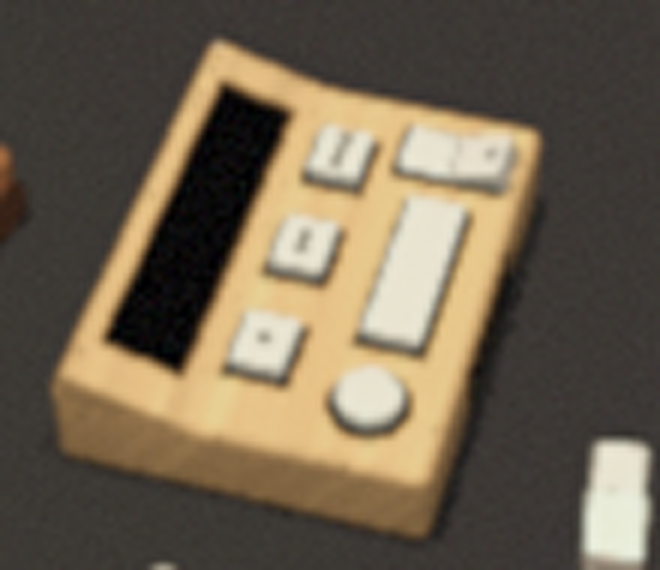

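The crops show the larger timer with presets of 1, 2 and 3 dots from left to right. The clear key, bar and rocker sit in front, with the rocker's single dot at the front end. In the full top view the three-dot key is at about (255,187), the bar at (242,208) and the rocker at (264,201). Next I'll segment the keys in both views.

Run:
```python
from h import *
P={}
for n,(x0,y0,x1,y1) in dict(top=(185,145,325,300),side=(190,170,390,265)).items():
    im=cv2.imread(f"pics/{n}0.png")[y0:y1,x0:x1]
    up=cv2.resize(im,None,fx=4,fy=4,interpolation=cv2.INTER_CUBIC)
    h=cv2.cvtColor(up,cv2.COLOR_BGR2HSV)
    m=((h[...,1]<70)&(h[...,2]>165)).astype(np.uint8)
    k,l,s,c=cv2.connectedComponentsWithStats(m)
    print(n)
    for i in range(1,k):
        if s[i,4]>150:
            u=(c[i]+.5)/4-.5+[x0,y0]; print(u.round(1),s[i,4]/16, plane(n,*u,.052).round(4))
    w=((h[...,0]<32)&(h[...,1]>70)&(h[...,2]>90)).astype(np.uint8)
    for ct in cv2.findContours(w,cv2.RETR_EXTERNAL,cv2.CHAIN_APPROX_NONE)[0]:
        if cv2.contourArea(ct)>8000:
            ap=cv2.boxPoints(cv2.minAreaRect(ct))
            print("wood",(ap/4+[x0,y0]).round(1).tolist())
            if n=="top":
                W=np.array([plane(n,*((p+.5)/4-.5+[x0,y0]),.044) for p in ap]);print(W.round(3).tolist(),[np.linalg.norm(W[i]-W[i-1]).round(3) for i in range(4)])
```

```text
top
[312.2 152.2] 343.375 [ 0.7087 -0.1295  0.052 ]
[254.9 186.6] 85.4375 [0.6102 0.0362 0.052 ]
[237.4 191.2] 86.6875 [0.5974 0.0866 0.052 ]
[220.  195.7] 86.6875 [0.5846 0.1367 0.052 ]
[263.5 200.7] 148.0625 [0.5697 0.0117 0.052 ]
[241.4 206.7] 255.5 [0.5529 0.0752 0.052 ]
[219.1 212.4] 78.0 [0.5366 0.1393 0.052 ]
[230.4 244. ] 141.0625 [0.4465 0.1072 0.052 ]
[305.5 265.3] 49.4375 [ 0.3852 -0.1065  0.052 ]
[291.9 266.9] 50.0 [ 0.3808 -0.0679  0.052 ]
[278.1 268.6] 52.3125 [ 0.3762 -0.0284  0.052 ]
[310.9 277.1] 80.25 [ 0.3519 -0.1213  0.052 ]
[293.  279.2] 141.125 [ 0.346  -0.0707  0.052 ]
[275.8 281.3] 46.75 [ 0.3404 -0.0216  0.052 ]
wood [[263.6, 250.0], [316.0, 243.9], [320.9, 285.3], [268.4, 291.4]]
[[0.429, 0.013, 0.044], [0.446, -0.137, 0.044], [0.328, -0.15, 0.044], [0.311, 0.0, 0.044]] [np.float64(0.119), np.float64(0.152), np.float64(0.118), np.float64(0.151)]
wood [[198.6, 175.5], [264.1, 158.5], [277.4, 209.7], [211.9, 226.7]]
[[0.645, 0.2, 0.044], [0.694, 0.01, 0.044], [0.545, -0.027, 0.044], [0.497, 0.162, 0.044]] [np.float64(0.153), np.float64(0.196), np.float64(0.153), np.float64(0.195)]
side
[246.1 194.9] 75.875 [0.611  0.0346 0.052 ]
[265.4 195.2] 137.4375 [0.5689 0.0111 0.052 ]
[351.9 195. ] 45.5 [ 0.382  -0.0988  0.052 ]
[366.9 196.7] 76.75 [ 0.3474 -0.1123  0.052 ]
[362.2 210.4] 142.3125 [ 0.3426 -0.0625  0.052 ]
[258.3 214.4] 258.3125 [0.5532 0.0751 0.052 ]
[348.1 205.8] 49.9375 [ 0.3773 -0.0596  0.052 ]
[240.1 210. ] 85.25 [0.598  0.0851 0.052 ]
[344.1 217. ] 53.375 [ 0.373  -0.0206  0.052 ]
[233.5 226.3] 93.75 [0.5853 0.1357 0.052 ]
[357.6 224.8] 49.125 [ 0.337 -0.014  0.052]
[251.  235.2] 89.125 [0.5371 0.1379 0.052 ]
[292.4 253.6] 186.8125 [0.4336 0.1361 0.052 ]
wood [[315.0, 228.1], [331.7, 177.8], [380.4, 194.0], [363.6, 244.4]]
wood [[195.5, 243.8], [215.5, 173.0], [281.8, 191.8], [261.7, 262.6]]
```

Run:
```python
from h import *
T=[(254.9,186.6),(237.4,191.2),(220,195.7),(241.4,206.7),(219.1,212.4),(263.5,200.7)]
S=[(246.1,194.9),(240.1,210),(233.5,226.3),(258.3,214.4),(251,235.2),(265.4,195.2)]
L=np.array([(2,-52),(2,0),(2,52),(-44,0),(-44,66)])/1000.
X=[]
for a,b in zip(T,S):
    x,e=tri(a,b);X.append(x);print(x.round(4),np.round(e,4))
X=np.array(X)[:5,:2]
lc=L-L.mean(0);xc=X-X.mean(0)
U,_,V=np.linalg.svd(lc.T@xc);R=(V.T@U.T);t=X.mean(0)-R@L.mean(0)
print("yaw",np.degrees(np.arctan2(R[1,0],R[0,0])),"t",t,"res",((L@R.T+t)-X).round(4).tolist())
for nm,p in dict(rf=(-.060,-.066),p3=(.002,-.052),sb=(-.044,0)).items():print(nm,(R@np.array(p)+t).round(4))
s=manip.state();from scipy.spatial.transform import Rotation as Q
print(Q.from_quat(s["tcp_rot"]).as_matrix().round(4))
```

```text
[0.6101 0.0361 0.0539] [0.0001 0.0001]
[0.5972 0.0864 0.0539] [0.0001 0.0001]
[0.5847 0.1366 0.0532] [0. 0.]
[0.553  0.0753 0.0524] [0.0002 0.0002]
[0.5367 0.1391 0.0538] [0.0002 0.0002]
[0.5692 0.0115 0.0522] [0.0005 0.0005]
yaw 14.168072643719533 t [0.59547856 0.0859284 ] res [[-0.0, -0.0001], [0.0002, -0.0], [-0.0, 0.0003], [-0.0002, -0.0002], [0.0, 0.0]]
rf [0.5535 0.0072]
p3 [0.6101 0.036 ]
sb [0.5528 0.0752]
[[ 9.490e-01  3.153e-01 -4.000e-04]
 [ 3.153e-01 -9.490e-01  1.300e-03]
 [ 0.000e+00 -1.400e-03 -1.000e+00]]
```

Both views agree to within 0.5 mm, and key heights come out at 52–54 mm against the expected 52. The candidates were the large timer at top (238,192), 153×195 mm, and the small one at (292,268), 118×151 mm. I choose the large one, which sits at (0.595, 0.086) with a yaw of 14.2°. I'll shut the fingers, line the tool's x axis up with the timer's x axis, and travel high.

{"api": "apply_moves", "payload": {
  "series": [
    [[0,0,0],[0,0,4.2],0],
    [[0.041,-0.041,0],[0,0,0],0],
    [[0.041,-0.041,0],[0,0,0],0],
    [[0.041,-0.041,0],[0,0,0],0],
    [[0.041,-0.041,0],[0,0,0],0]
  ]
}}

```text
time: 0.72
tool_pos: [0.3172, -0.391, 0.2288]
tcp_rot: [0.993, 0.119, -0.0, -0.001]
ft_force: [0.1, -0.8, 0.8]
grip_width: -0.0003
```

```bash
cat > d.py <<'E'
import sys;from h import *
from scipy.spatial.transform import Rotation as Q
G=dict(rf=(.5535,.0072),p3=(.6101,.036),sb=(.5528,.0752))
s=manip.state();R=Q.from_quat(s["tcp_rot"]).as_matrix();p=s["tool_pos"]
print("t",round(s["time"],2),"pos",p.round(4),"F",s["ft_force"].round(2),"w",s["grip_width"].round(4))
print("toolx yaw",np.degrees(np.arctan2(R[1,0],R[0,0])).round(2),"z",R[:,2].round(4))
g=np.array([*G[sys.argv[1]],float(sys.argv[2])])
print("tool shift",(R.T@(g-p)).round(4))
E
python3 d.py rf 0.1
```

```text
Traceback (most recent call last):
  File "d.py", line 5, in <module>
    print("t",round(s["time"],2),"pos",p.round(4),"F",s["ft_force"].round(2),"w",s["grip_width"].round(4))
                                                                                 ^^^^^^^^^^^^^^^^^^^^^
AttributeError: 'float' object has no attribute 'round'
```

{"api": "apply_moves", "payload": {
  "series": [
    [[0.041,-0.041,0],[0,0,0],0],
    [[0.041,-0.041,0],[0,0,0],0],
    [[0.041,-0.041,0],[0,0,0],0],
    [[0.041,-0.041,0],[0,0,0],0],
    [[0,0,0],[0,0,0],0]
  ]
}}

```text
time: 1.35
tool_pos: [0.4417, -0.1828, 0.2288]
tcp_rot: [0.993, 0.121, -0.0, -0.002]
ft_force: [0.7, -0.6, 0.1]
grip_width: 0.0
```

```bash
sed -i 's/s\["grip_width"\].round(4)/s["grip_width"]/' d.py; python3 d.py rf 0.1
```

```text
t 1.35 pos [ 0.4417 -0.1828  0.2288] F [ 0.66 -0.55  0.13] w 4.9025963084957154e-05
toolx yaw 13.89 z [-0.001   0.0034 -1.    ]
tool shift [ 0.1542 -0.1571  0.1293]
```

{"api": "apply_moves", "payload": {
  "series": [
    [[0.039,-0.039,0],[0,0,0],0],
    [[0.039,-0.039,0.02],[0,0,0],0],
    [[0.039,-0.039,0.035],[0,0,0],0],
    [[0.036,-0.038,0.035],[0,0,0],0],
    [[0,0,0.02],[0,0,0],0]
  ]
}}

```text
time: 1.98
tool_pos: [0.5563, 0.0028, 0.12]
tcp_rot: [0.993, 0.119, 0.002, -0.0]
ft_force: [-0.3, -0.7, 0.4]
grip_width: 0.0002
```

```bash
python3 d.py rf 0.075
python3 - <<'E'
from h import *
for n,(x0,y0,x1,y1) in dict(top=(185,145,295,235),side=(190,130,320,265)).items():
    a=manip.capture(n)[y0:y1,x0:x1,::-1];cv2.imwrite(f"pics/{n}1.png",cv2.resize(a,None,fx=4,fy=4,interpolation=cv2.INTER_CUBIC))
E
```

```text
t 1.98 pos [0.5563 0.0028 0.12  ] F [-0.31 -0.66  0.45] w 0.00016849826323986326
toolx yaw 13.65 z [ 4.8e-03  9.0e-04 -1.0e+00]
tool shift [-0.0019 -0.0049  0.045 ]
```

View pics/side1.png

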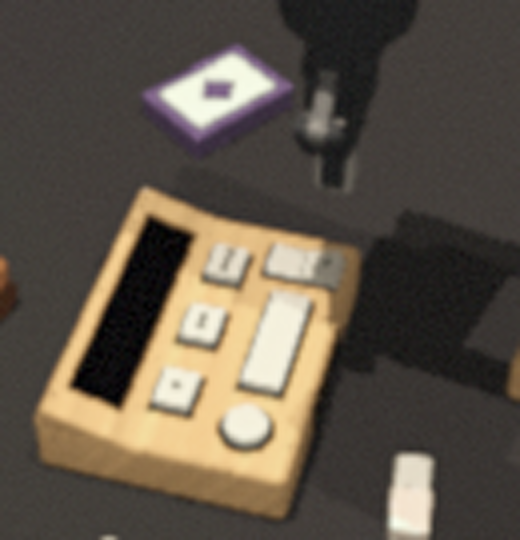

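The gripper tip, at crop (335,188), hangs above the dotted front end of the rocker at crop (325,265). I'll correct the lateral offset, then descend.

{"api": "apply_moves", "payload": {
  "series": [
    [[-0.002,-0.005,0.02],[0,0,0.5],0],
    [[-0.001,0,0.018],[0,0,0],0],
    [[0,0,0.003],[0,0,0],0]
  ]
}}

```text
time: 2.45
tool_pos: [0.5502, 0.0021, 0.0789]
tcp_rot: [0.994, 0.112, 0.001, 0.0]
ft_force: [-0.3, 0.6, 0.3]
grip_width: -0.0
```

```bash
python3 d.py rf 0.048
python3 - <<'E'
from h import *
s=manip.state();print(proj("side",s["tool_pos"]),proj("top",s["tool_pos"]))
n,(x0,y0,x1,y1)="side",(200,150,320,250)
a=manip.capture(n)[y0:y1,x0:x1,::-1];cv2.imwrite(f"pics/{n}2.png",cv2.resize(a,None,fx=6,fy=6,interpolation=cv2.INTER_CUBIC))
E
```

```text
t 2.45 pos [0.5502 0.0021 0.0789] F [-0.28  0.62  0.3 ] w -1.846851653400488e-05
toolx yaw 12.85 z [ 2.1e-03  1.0e-04 -1.0e+00]
tool shift [ 0.0043 -0.0042  0.0309]
[274.21107654 188.15204016] [267.19415422 207.42979094]
```

View pics/side2.png

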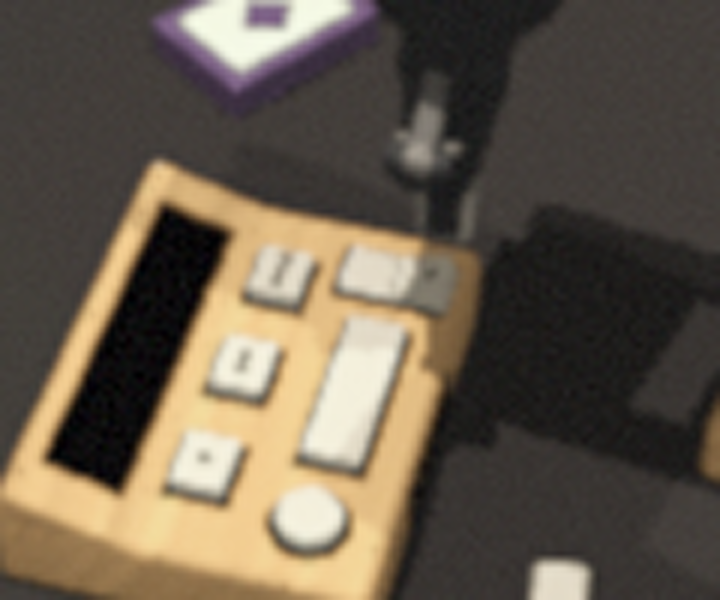

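The tip projects to crop (445,229) and is seen at about (445,238), which is consistent. A lateral offset of about 4 mm remains, so I'll correct it with a settling row.

{"api": "apply_moves", "payload": {
  "series": [
    [[0.004,-0.004,0],[0,0,-1.3],0],
    [[0,0,0],[0,0,0],0]
  ]
}}

```text
time: 2.75
tool_pos: [0.5548, 0.0066, 0.0805]
tcp_rot: [0.992, 0.124, 0.002, 0.0]
ft_force: [0.4, 0.2, 0.3]
grip_width: 0.0001
```

```bash
python3 d.py rf 0.048
```

```text
t 2.75 pos [0.5548 0.0066 0.0805] F [0.39 0.22 0.26] w 0.00014182410613124163
toolx yaw 14.19 z [ 5.e-03  1.e-04 -1.e+00]
tool shift [-0.0013 -0.0009  0.0325]
```

{"api": "apply_moves", "payload": {
  "series": [
    [[-0.003,-0.001,0.01],[0,0,0],0],
    [[0,0,0.01],[0,0,0],0],
    [[0,0,0],[0,0,0],0]
  ]
}}

```text
time: 3.12
tool_pos: [0.5518, 0.007, 0.0597]
tcp_rot: [0.992, 0.124, 0.003, 0.0]
ft_force: [0.2, -0.4, 0.5]
grip_width: 0.0002
```

```bash
python3 d.py rf 0.048
```

```text
t 3.12 pos [0.5518 0.007  0.0597] F [ 0.24 -0.4   0.46] w 0.00019747165669568685
toolx yaw 14.22 z [ 5.9e-03  1.0e-04 -1.0e+00]
tool shift [0.0017 0.0002 0.0117]
```

{"api": "apply_moves", "payload": {
  "series": [
    [[0,0,0.003],[0,0,0],0],
    [[0,0,0.003],[0,0,0],0],
    [[0,0,0.003],[0,0,0],0]
  ]
}}

```text
time: 3.5
tool_pos: [0.5512, 0.0069, 0.0502]
tcp_rot: [0.992, 0.124, 0.002, 0.0]
ft_force: [-2.5, 0.1, 3.0]
grip_width: -0.0001
```

```bash
python3 d.py rf 0.048
```

```text
t 3.5 pos [0.5512 0.0069 0.0502] F [-2.53  0.08  3.  ] w -8.262178022505884e-05
toolx yaw 14.23 z [ 4.4e-03 -1.0e-04 -1.0e+00]
tool shift [0.0023 0.0003 0.0022]
```

{"api": "apply_moves", "payload": {
  "series": [
    [[0,0,0.0015],[0,0,0],0],
    [[0,0,0.0015],[0,0,0],0]
  ]
}}

```text
time: 3.75
tool_pos: [0.5512, 0.0069, 0.0477]
tcp_rot: [0.992, 0.124, 0.002, 0.0]
ft_force: [-7.4, -0.6, 23.6]
grip_width: -0.0
```

```bash
python3 d.py rf 0.048
```

```text
t 3.75 pos [0.5512 0.0069 0.0477] F [-7.39 -0.65 23.56] w -4.725097581741458e-05
toolx yaw 14.22 z [ 4.1e-03 -1.0e-04 -1.0e+00]
tool shift [ 0.0023  0.0003 -0.0003]
```

The force rises sharply at z = 0.0477, which is the expected height of the end stop. I'll lift off and look.

{"api": "apply_moves", "payload": {
  "series": [
    [[0,0,-0.005],[0,0,0],0],
    [[0,0,-0.02],[0,0,0],0],
    [[0,0,-0.04],[0,0,0],0],
    [[0,0,-0.05],[0,0,0],0]
  ]
}}

```text
time: 4.25
tool_pos: [0.5493, 0.007, 0.1622]
tcp_rot: [0.992, 0.124, -0.001, -0.0]
ft_force: [0.6, -0.6, 0.1]
grip_width: -0.0001
```

```bash
python3 d.py p3 0.075
python3 - <<'E'
from h import *
for n,(x0,y0,x1,y1) in dict(side=(200,150,320,250),top=(185,145,295,235)).items():
    im=manip.capture(n);a=im[y0:y1,x0:x1,::-1];cv2.imwrite(f"pics/{n}3.png",cv2.resize(a,None,fx=6,fy=6,interpolation=cv2.INTER_CUBIC))
    up=cv2.resize(np.ascontiguousarray(a),None,fx=4,fy=4,interpolation=cv2.INTER_CUBIC)
    h=cv2.cvtColor(up,cv2.COLOR_BGR2HSV)
    m=((h[...,1]<70)&(h[...,2]>165)).astype(np.uint8)
    k,l,s,c=cv2.connectedComponentsWithStats(m)
    for i in range(1,k):
        if s[i,4]>600: u=(c[i]+.5)/4-.5+[x0,y0];print(n,u.round(1),s[i,4]/16)
E
```

```text
t 4.25 pos [0.5493 0.007  0.1622] F [ 0.64 -0.63  0.12] w -7.776793028664498e-05
toolx yaw 14.21 z [-1.1e-03  2.0e-04 -1.0e+00]
tool shift [ 0.0661 -0.0131  0.0872]
side [242.5 154.2] 196.5625
side [264.2 194.9] 127.1875
side [246.1 195. ] 73.4375
side [258.3 214.6] 263.1875
side [240.1 210.1] 89.9375
side [233.6 226.3] 98.5625
side [251.  235.3] 93.375
side [292.7 246.5] 51.5625
top [264.3 206. ] 2337.875
top [220.  195.7] 86.5625
top [219.1 212.4] 78.0
```

View pics/side3.png

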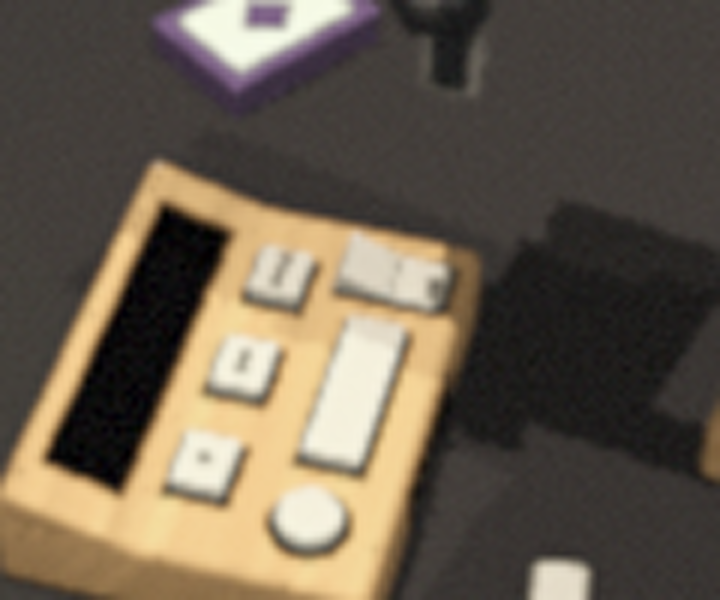

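The rocker has flipped: its back end (crop 365,262) is raised and the dotted front is level. The key centroids moved by no more than 0.2 px, so the timer hasn't shifted. On to preset3.

{"api": "apply_moves", "payload": {
  "series": [
    [[0.033,-0.0065,0],[0,0,0],0],
    [[0.033,-0.0065,0],[0,0,0],0],
    [[0,0,0.04],[0,0,0],0],
    [[0,0,0.035],[0,0,0],0],
    [[0,0,0],[0,0,0],0]
  ]
}}

```text
time: 4.97
tool_pos: [0.6187, 0.037, 0.0909]
tcp_rot: [0.992, 0.124, 0.008, 0.001]
ft_force: [-0.8, 0.3, -0.2]
grip_width: -0.0002
```

```bash
python3 d.py p3 0.060
```

```text
t 4.97 pos [0.6187 0.037  0.0909] F [-0.8   0.35 -0.23] w -0.00020218874034411442
toolx yaw 14.2 z [ 1.600e-02  6.000e-04 -9.999e-01]
tool shift [-0.009  -0.0012  0.0308]
```

{"api": "apply_moves", "payload": {
  "series": [
    [[-0.009,-0.001,0.005],[0,-0.9,0],0],
    [[0,0,0],[0,0,0],0]
  ]
}}

```text
time: 5.22
tool_pos: [0.6098, 0.0357, 0.0869]
tcp_rot: [0.992, 0.124, 0.0, 0.002]
ft_force: [-0.2, -0.5, 1.1]
grip_width: -0.0002
```

```bash
python3 d.py p3 0.060
```

```text
t 5.22 pos [0.6098 0.0357 0.0869] F [-0.24 -0.49  1.1 ] w -0.00016337657119301158
toolx yaw 14.19 z [ 0.0011 -0.0035 -1.    ]
tool shift [ 0.0004 -0.0003  0.0269]
```

{"api": "apply_moves", "payload": {
  "series": [
    [[0,0,0.01],[0,0,0],0],
    [[0,0,0.01],[0,0,0],0],
    [[0,0,0.005],[0,0,0],0],
    [[0,0,0],[0,0,0],0]
  ]
}}

```text
time: 5.72
tool_pos: [0.6111, 0.0355, 0.0622]
tcp_rot: [0.992, 0.123, 0.002, 0.002]
ft_force: [-0.9, 0.3, 0.3]
grip_width: -0.0
```

```bash
python3 d.py p3 0.047
python3 - <<'E'
from h import *
n,(x0,y0,x1,y1)="side",(200,150,320,250)
a=manip.capture(n)[y0:y1,x0:x1,::-1];cv2.imwrite(f"pics/{n}4.png",cv2.resize(a,None,fx=6,fy=6,interpolation=cv2.INTER_CUBIC))
E
```

```text
t 5.72 pos [0.6111 0.0355 0.0622] F [-0.9   0.27  0.26] w -3.626991234731764e-05
toolx yaw 14.18 z [ 0.0048 -0.0033 -1.    ]
tool shift [-0.0009 -0.0008  0.0152]
```

View pics/side4.png

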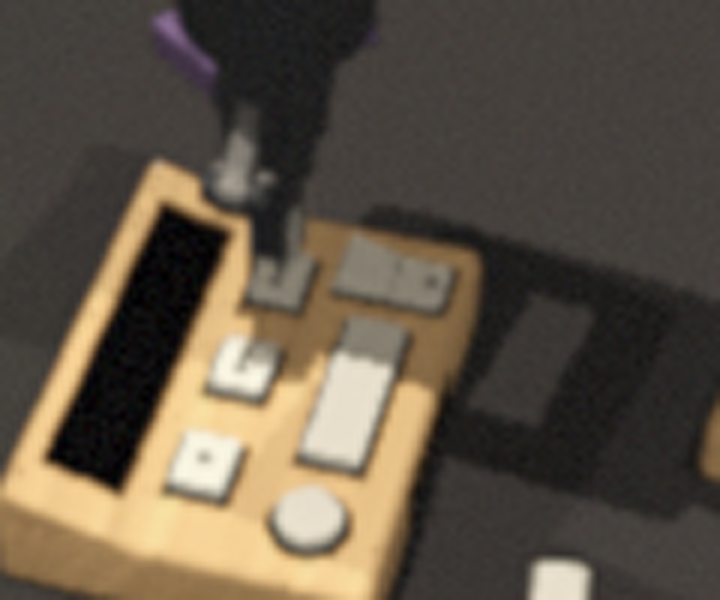

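The tip at crop (275,265) is centred just above the three-dot key and clear of the rocker. Now I'll press it.

{"api": "apply_moves", "payload": {
  "series": [
    [[-0.001,0,0.005],[0,0,0],0],
    [[0,0,0.004],[0,0,0],0],
    [[0,0,0.003],[0,0,0],0],
    [[0,0,0.002],[0,0,0],0]
  ]
}}

```text
time: 6.28
tool_pos: [0.6109, 0.0352, 0.0483]
tcp_rot: [0.992, 0.123, 0.003, 0.002]
ft_force: [-1.3, 0.9, 3.1]
grip_width: -0.0
```

```bash
python3 d.py p3 0.047
```

```text
t 6.28 pos [0.6109 0.0352 0.0483] F [-1.32  0.85  3.1 ] w -1.4893532765463562e-05
toolx yaw 14.17 z [ 0.0063 -0.0032 -1.    ]
tool shift [-0.0005 -0.0009  0.0013]
```

{"api": "apply_moves", "payload": {
  "series": [
    [[0,0,0.0015],[0,0,0],0],
    [[0,0,0.001],[0,0,0],0],
    [[0,0,0],[0,0,0],0]
  ]
}}

```text
time: 6.65
tool_pos: [0.6109, 0.0352, 0.0473]
tcp_rot: [0.992, 0.123, 0.003, 0.002]
ft_force: [-0.9, 0.3, 3.5]
grip_width: -0.0
```

```bash
python3 d.py p3 0.047
```

```text
t 6.65 pos [0.6109 0.0352 0.0473] F [-0.87  0.3   3.53] w -4.372785677422017e-05
toolx yaw 14.18 z [ 0.0061 -0.0033 -1.    ]
tool shift [-0.0006 -0.0009  0.0003]
```

The spring reads 3.5 N and the key isn't clearly bottomed. I'll push until the stop shows.

{"api": "apply_moves", "payload": {
  "series": [
    [[0,0,0.0012],[0,0,0],0],
    [[0,0,0.0012],[0,0,0],0],
    [[0,0,0.0005],[0,0,0],0]
  ]
}}

```text
time: 7.02
tool_pos: [0.6109, 0.0352, 0.0471]
tcp_rot: [0.992, 0.123, 0.003, 0.002]
ft_force: [-2.1, 0.6, 6.9]
grip_width: 0.0
```

{"api": "apply_moves", "payload": {
  "series": [
    [[0,0,0.0025],[0,0,0],0],
    [[0,0,0.0025],[0,0,0],0]
  ]
}}

```text
time: 7.28
tool_pos: [0.611, 0.0352, 0.0465]
tcp_rot: [0.992, 0.123, 0.003, 0.002]
ft_force: [-11.3, -0.0, 32.2]
grip_width: -0.0001
```

The key has bottomed: 32 N at z = 0.0465. I'll let it up.

{"api": "apply_moves", "payload": {
  "series": [
    [[0,0,-0.004],[0,0,0],0],
    [[0,0,-0.02],[0,0,0],0],
    [[0,0,-0.04],[0,0,0],0],
    [[0,0,-0.04],[0,0,0],0],
    [[0,0,0],[0,0,0],0]
  ]
}}

```text
time: 7.9
tool_pos: [0.6111, 0.0357, 0.1563]
tcp_rot: [0.992, 0.124, 0.004, 0.002]
ft_force: [-0.3, -0.9, -0.7]
grip_width: -0.0002
```

```bash
python3 d.py sb 0.075
python3 - <<'E'
from h import *
for n,(x0,y0,x1,y1) in dict(side=(200,150,320,250)).items():
    im=manip.capture(n);a=im[y0:y1,x0:x1,::-1];cv2.imwrite(f"pics/{n}5.png",cv2.resize(a,None,fx=6,fy=6,interpolation=cv2.INTER_CUBIC))
    up=cv2.resize(np.ascontiguousarray(a),None,fx=4,fy=4,interpolation=cv2.INTER_CUBIC)
    h=cv2.cvtColor(up,cv2.COLOR_BGR2HSV)
    m=((h[...,1]<70)&(h[...,2]>165)).astype(np.uint8)
    k,l,s,c=cv2.connectedComponentsWithStats(m)
    for i in range(1,k):
        if s[i,4]>600: u=(c[i]+.5)/4-.5+[x0,y0];print(n,u.round(1),s[i,4]/16)
E
```

```text
t 7.9 pos [0.6111 0.0357 0.1563] F [-0.34 -0.86 -0.72] w -0.00017104436668981048
toolx yaw 14.19 z [ 0.0083 -0.0033 -1.    ]
tool shift [-0.0475 -0.0531  0.0807]
side [235.4 156.1] 52.875
side [240.1 210.1] 89.375
side [257.7 216.5] 219.8125
side [233.5 226.3] 99.1875
side [251.  235.3] 93.875
side [292.7 246.5] 51.9375
```

View pics/side5.png

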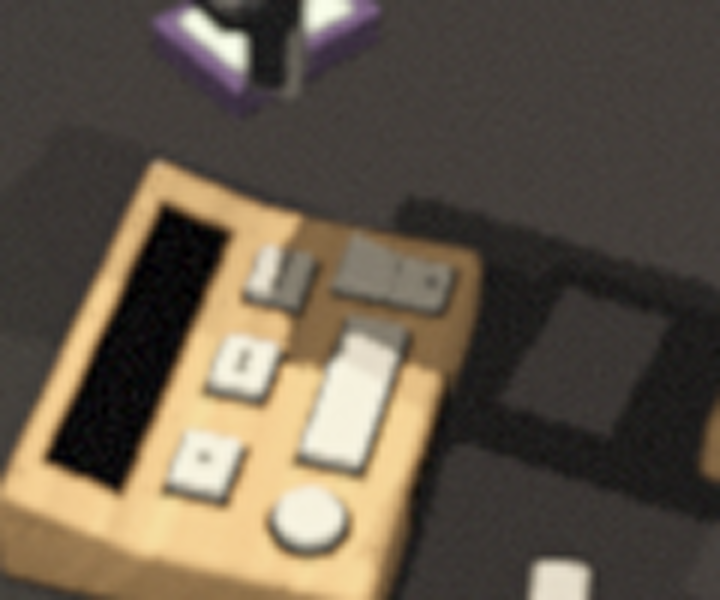

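The three-dot key is up again, the rocker is still on, and the timer hasn't moved. Now the start bar.

{"api": "apply_moves", "payload": {
  "series": [
    [[-0.024,-0.027,0],[0,-0.5,0],0],
    [[-0.024,-0.026,0],[0,0,0],0],
    [[0,0,0],[0,0,0],0],
    [[0,0,0.03],[0,0,0],0],
    [[0,0,0],[0,0,0],0]
  ]
}}

```text
time: 8.57
tool_pos: [0.5474, 0.0751, 0.1205]
tcp_rot: [0.992, 0.123, -0.004, 0.003]
ft_force: [-1.0, 1.0, 0.5]
grip_width: -0.0003
```

```bash
python3 d.py sb 0.06
```

```text
t 8.57 pos [0.5474 0.0751 0.1205] F [-1.    0.96  0.49] w -0.000288445067657686
toolx yaw 14.16 z [-0.0078 -0.0065 -0.9999]
tool shift [0.0058 0.001  0.0605]
```

{"api": "apply_moves", "payload": {
  "series": [
    [[0.006,0.001,0],[0,0.4,0],0],
    [[0,0,0.025],[0,0,0],0],
    [[0,0,0.02],[0,0,0],0],
    [[0,0,0.01],[0,0,0],0],
    [[0,0,0],[0,0,0],0]
  ]
}}

```text
time: 9.2
tool_pos: [0.5603, 0.0746, 0.0678]
tcp_rot: [0.992, 0.123, 0.004, 0.002]
ft_force: [0.9, -0.7, 0.7]
grip_width: -0.0002
```

```bash
python3 d.py sb 0.047
python3 - <<'E'
from h import *
n,(x0,y0,x1,y1)="side",(200,150,320,250)
a=manip.capture(n)[y0:y1,x0:x1,::-1];cv2.imwrite(f"pics/{n}6.png",cv2.resize(a,None,fx=6,fy=6,interpolation=cv2.INTER_CUBIC))
E
```

```text
t 9.2 pos [0.5603 0.0746 0.0678] F [ 0.89 -0.69  0.71] w -0.000155046513315603
toolx yaw 14.08 z [ 0.008  -0.0037 -1.    ]
tool shift [-0.0073 -0.0025  0.0207]
```

View pics/side6.png

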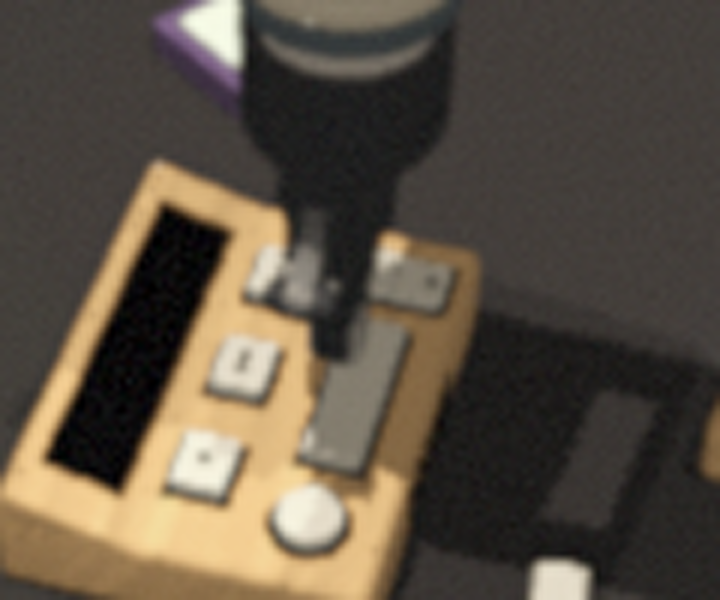

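The tip, at crop (340,350), is about 7 mm too far back. I'll correct that and let it settle.

{"api": "apply_moves", "payload": {
  "series": [
    [[-0.007,-0.0025,0],[0,-0.3,0],0],
    [[0,0,0],[0,0,0],0],
    [[0,0,0],[0,0,0],0]
  ]
}}

```text
time: 9.62
tool_pos: [0.5539, 0.0756, 0.0701]
tcp_rot: [0.992, 0.123, 0.003, 0.003]
ft_force: [0.3, 0.5, -0.3]
grip_width: 0.0
```

```bash
python3 d.py sb 0.047
```

```text
t 9.62 pos [0.5539 0.0756 0.0701] F [ 0.29  0.49 -0.34] w 4.0968656160117775e-05
toolx yaw 14.08 z [ 0.0064 -0.0047 -1.    ]
tool shift [-0.0013  0.      0.0231]
```

{"api": "apply_moves", "payload": {
  "series": [
    [[-0.001,0,0.007],[0,0,0],0],
    [[0,0,0.006],[0,0,0],0],
    [[0,0,0.004],[0,0,0],0],
    [[0,0,0],[0,0,0],0]
  ]
}}

```text
time: 10.12
tool_pos: [0.5531, 0.0753, 0.0519]
tcp_rot: [0.992, 0.123, 0.003, 0.003]
ft_force: [0.0, -0.9, 0.6]
grip_width: -0.0001
```

```bash
python3 d.py sb 0.047
```

```text
t 10.12 pos [0.5531 0.0753 0.0519] F [ 0.02 -0.87  0.62] w -0.00013376226413006027
toolx yaw 14.08 z [ 0.0067 -0.0046 -1.    ]
tool shift [-0.0004  0.      0.0049]
```

Centred on the bar. Pressing.

{"api": "apply_moves", "payload": {
  "series": [
    [[0,0,0.003],[0,0,0],0],
    [[0,0,0.002],[0,0,0],0],
    [[0,0,0.0015],[0,0,0],0],
    [[0,0,0.0015],[0,0,0],0]
  ]
}}

```text
time: 10.62
tool_pos: [0.5533, 0.0753, 0.0466]
tcp_rot: [0.992, 0.123, 0.003, 0.003]
ft_force: [-6.6, -0.6, 22.5]
grip_width: 0.0003
```

{"api": "apply_moves", "payload": {
  "series": [
    [[0,0,0.001],[0,0,0],0],
    [[0,0,0.001],[0,0,0],0]
  ]
}}

```text
time: 10.88
tool_pos: [0.5532, 0.0753, 0.0469]
tcp_rot: [0.992, 0.123, 0.003, 0.003]
ft_force: [-3.7, -1.0, 10.8]
grip_width: -0.0001
```

The bar has been held at its stop for several rows. I'll lift straight up and then move clear.

{"api": "apply_moves", "payload": {
  "series": [
    [[0,0,-0.005],[0,0,0],0],
    [[0,0,-0.02],[0,0,0],0],
    [[0,0,-0.04],[0,0,0],0],
    [[0,0,-0.05],[0,0,0],0],
    [[0,0,-0.05],[0,0,0],0]
  ]
}}

```text
time: 11.5
tool_pos: [0.5496, 0.0757, 0.2124]
tcp_rot: [0.992, 0.123, -0.001, 0.003]
ft_force: [0.7, 0.3, -0.0]
grip_width: -0.0
```

{"api": "apply_moves", "payload": {
  "series": [
    [[-0.03,0.05,0],[0,0,0],0],
    [[-0.03,0.05,0],[0,0,0],0],
    [[-0.03,0.05,0],[0,0,0],0],
    [[-0.03,0.05,0],[0,0,0],0],
    [[0,0,0],[0,0,0],0]
  ]
}}

```text
time: 12.12
tool_pos: [0.4844, -0.1531, 0.2191]
tcp_rot: [0.992, 0.124, 0.006, 0.004]
ft_force: [-0.6, 0.7, 0.0]
grip_width: 0.0001
```

```bash
python3 d.py sb 0.075
python3 - <<'E'
from h import *
for n in ("side","top"):
    im=manip.capture(n);cv2.imwrite(f"pics/{n}7.png",im[:,:,::-1])
    x0,y0,x1,y1=dict(side=(190,150,320,265),top=(185,145,295,250))[n];a=im[y0:y1,x0:x1,::-1]
    up=cv2.resize(np.ascontiguousarray(a),None,fx=4,fy=4,interpolation=cv2.INTER_CUBIC)
    cv2.imwrite(f"pics/{n}7c.png",up)
    h=cv2.cvtColor(up,cv2.COLOR_BGR2HSV)
    m=((h[...,1]<70)&(h[...,2]>165)).astype(np.uint8)
    k,l,s,c=cv2.connectedComponentsWithStats(m)
    for i in range(1,k):
        if s[i,4]>600: u=(c[i]+.5)/4-.5+[x0,y0];print(n,u.round(1),s[i,4]/16)
E
```

```text
t 12.12 pos [ 0.4844 -0.1531  0.2191] F [-0.6   0.73  0.03] w 8.003648149587364e-05
toolx yaw 14.28 z [ 0.0122 -0.0067 -0.9999]
tool shift [ 0.1211 -0.2058  0.1434]
side [242.5 154.2] 193.0625
side [265.3 195.2] 151.3125
side [246.1 195. ] 79.75
side [258.4 214.4] 264.5
side [240.1 210.1] 88.375
side [233.5 226.3] 97.25
side [251.  235.3] 92.75
side [292.4 253.7] 194.0625
top [254.9 186.6] 85.4375
top [237.4 191.2] 86.3125
top [220.  195.7] 86.5625
top [263.6 201.1] 147.625
top [241.4 206.7] 255.5
top [219.1 212.4] 77.8125
top [230.5 243.8] 137.5
```

View pics/side7.png

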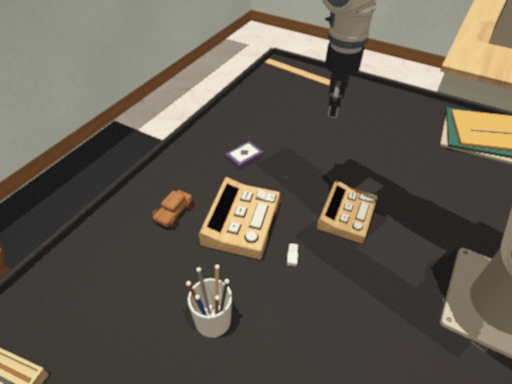

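View pics/side7c.png

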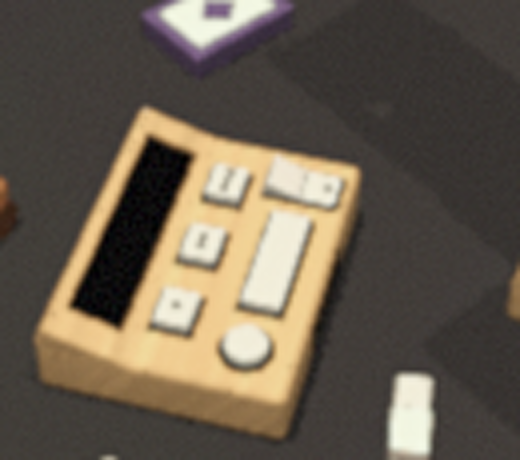

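The rocker is on, with its back end raised at crop (288,178). All keys are up at their original centroids, and the timer and bystanders are where they were. Handing in.

```bash
python3 -c "
from station import manip
print(manip.sign_off())"
```

```text
the job is handed in; nothing more can be done
None
```

I switched on the larger timer, pressed and released the three-dot key, then pressed and released the start bar, and handed the job in at about 12 s. No verdict came back.

- **Rocker:** I pushed its front end to the stop at z = 0.0477 m, with 24 N. The pictures show the back end raised from then on.
- **Three-dot key:** The first push read only 3.5 N, so it wasn't clearly down. I pushed on to the stop at z = 0.0465 m, with 32 N. The next picture shows it up again.
- **Start bar:** I held it at its stop at z = 0.0466–0.0469 m, with 11–22 N. It was up again afterwards.

**Last checks:** In both views the key centres were within 0.1 px of where they started, so all keys were up and the timer had not moved. The eraser was within 0.2 px. The cup, card box and toy car looked unchanged by eye. The gripper was clear of everything, at z = 0.22 m.

**Disagreements:** Free moves landed up to 9 mm off target, which I corrected before each press. Measured key heights were 52–54 mm, against 52 mm in the text.

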